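# Open the instrument case and lock its lid stay

## Task

Open the blue instrument case: flip the red-tipped over-centre latch on its front fully open, then lift the lid by its black tab until it leans back on its stop. Then lock the lid stay: turn the yellow-posted cam lever at the side of the case until the brass cam has closed the gap and just firmly squeezes the red brake shoe, and stop there without overrunning, as forcing it further would crush the shoe's spring. Leave the jars, beaker, tape and file around it alone.

Things in the scene. Friction and masses are not known exactly. Their poses are not given: they have to be found in the camera images.
- case: Blue painted steel instrument case with a caliper in it, fixed to the bench. Seen along its own axes: 120 mm deep (x), 220 mm wide (y), rim 70 mm high, 96 mm with the lid shut. Origin at the centre of its underside; its -x side is the front (latch, lid tab), +x the hinge side, -y side carries the cam lever, +z up.
- latch (a joint): Over-centre latch lever on the case front, rad. 0 = shut (stands up, leaning 15 degrees out to -x), 1.5 = open against its stop (points to the front, just below level). Swings outward and down about a level axis along the case's y. A spring holds it shut up to 0.6 (10 to 15 N to pull at the grip) and snaps it open beyond. While shut its steel beak holds the lid down.
- latch_hinge (a point): Pivot of the latch lever, 45 mm above the bench, 18 mm in front of the case's front face.
- latch_grip (a point): Centre of the red grip of the latch lever, 68 mm from the pivot. The grip is 24 mm wide (along the case's y, take it across this width), 12 mm thick and 34 mm long; the lever's free end is 16 mm past this point. When shut the point is 111 mm above the bench and 36 mm in front of the lid's front.
- lid (a joint): Hinged lid, rad. 0 = shut, 1.75 = leaning back past upright on its stop. Mass 0.35 to 0.7 kg; it falls shut if let go before upright (1.5 rad) and stays open by its own weight beyond about 1.6.
- lid_hinge (a point): Middle of the lid's hinge line, at the case's back edge (+x), 70 mm above the bench; the line runs along the case's y.
- lid_tab (a point): Centre of the grip zone of the black lid tab, 27 mm in front of the lid's front edge (tab sticks out 44 mm, is 24 mm wide along the case's y, 14 mm thick). Lid shut: 83 mm above the bench. It lies 147 mm from the hinge line along the lid, 13 mm above it, 50 mm to the case's +y side; turns with the lid. The latch grip is 100 mm to its -y side.
- cam (a joint): Cam lever, rad, upright axis, counter-clockwise from above tightens (post swings away from the case). Starts at 0 to 0.25, range 0 to 1.8; at 0 it points to the case's -x, 20 degrees outward. Turns stiffly (5 to 8 N at the post), stays where left. Its disc meets the shoe at an unknown 0.6 to 1.25 rad; from there the post force grows about 3 N per mm of shoe travel (0.055 rad, 5 mm at the post).
- cam_axis (a point): Point on the cam lever's upright axis, 45 mm off the case's -y side, 85 mm above the bench.
- cam_post (a point): Centre of the upright yellow post at the end of the cam lever, 85 mm from the axis and 85 mm above the bench. Post 16 mm thick, from 56 to 104 mm above the bench; the lever arm below it tops out at 56 mm.
- shoe (a joint): Travel in m of the red brake shoe between cam and case: 0 = untouched, grows as the cam squeezes it against its spring. Right setting 0.0006 to 0.004, best near 0.0015; beyond 0.0045 it is overrun.
- frit_jar: White jar with ribbed cream lid, 59 mm wide, 78 mm high, origin at the centre of its underside. Bystander.
- beaker: Clear glass beaker, 69 mm wide, 100 mm high, origin at the centre of its underside. Bystander.
- amber_jar: Small open amber jar, 57 mm wide, 62 mm high, origin at the centre of its underside. Bystander.
- tape_roll: Roll of tan tape lying flat, 75 mm wide, 18 mm high, origin at the centre of its underside. Bystander.
- glass_file: File with wooden handle, 200 mm long along its y, 20 mm thick, origin under its centre. Bystander.

How it is judged (in metres and radians):
On the way, in this order (a step that is already met when the one before it is completed fails the run):
1. the latch is flipped open while the lid is still down (value of joint latch above 1.25 rad and value of joint lid below 0.15 rad), for 0.1 s.
2. the lid leans back on its stop (value of joint lid above 1.65 rad and value of joint shoe below 0.0005 m), for 0.2 s.
At the end, for the whole second after the job is handed in: The latch is open (over 1.25 rad), the lid leans back (over 1.65 rad), both were done in that order before the cam was tightened, and the brake shoe is squeezed by 0.6 to 4 mm, with lid and cam at rest (value of joint latch above 1.25 rad and value of joint lid above 1.65 rad and value of joint shoe between 0.0006 and 0.004 m and velocity of joint cam between -0.05 and 0.05 rad/s and velocity of joint lid between -0.1 and 0.1 rad/s); the robot touches nothing.
It fails at once if the brake shoe is overrun (squeezed by more than 4.5 mm) (value of joint shoe above 0.0045 m).
It fails at once if a bystander is pushed more than 30 mm (distance of any of frit_jar, beaker, amber_jar, tape_roll, glass_file from where it was at the start of the episode above 0.03 m).
It also fails if it takes over 72 s, if anything falls off the work surface, if the arm or the gripper's body presses on something with over 40 N, if the wrist force passes 120 N, or if a joint passes its speed limit or range.

## Robot

A 6-joint arm with a two-finger parallel gripper is mounted at the origin on a cart in front of the work surface, level with it; the furniture and walls round the work are solid. World frame = base frame: x ahead of the robot, y to its left, z up, the work surface at z = 0. Lengths are in mm, angles in rad, forces in N, time in s.
With the tool pointing down it reaches from about 300 to 775 mm from the base axis. Payload 14.6 kg.
Tool frame: the origin (TCP) lies at the very end of the fingers, on their centre line; the grasp point (between the pads) lies 19 mm behind it; z points along the fingers, y is the line along which they close (so a half turn about z gives the same grasp; the last joint's range is limited). The gripper opens to 94 mm and grips with 3 to 60 N. Pads are 16 mm wide; open, the fingers measure 119 mm over their backs; the gripper's body (75 mm by 177 mm) begins 78 mm behind the grasp point.
Start: joints at [-1.312, 0.3, 1.521, -0, 1.321, -0.067], TCP at [176.03, -521.059, 205.446] pointing down, gripper open.
Joint ranges: [-3.03, 3.03], [-0.79, 2.21], [0.23, 2.52], [-1.04, 4.18], [0, 3.07], [-2.55, 2.55]. Speed limits (rad/s): [2.22, 2.22, 2.57, 3.14, 3.14, 3.14].

## Interface

Orientations are given as [roll, pitch, yaw] about the fixed x, y, z axes, in that order (R = Rz(yaw) Ry(pitch) Rx(roll)).
In Python, from cell import manip, optics gives the robot as it stands.
- The arm moves only by the shell command python3 -m crank 'ROWS' [FORCE]. ROWS is JSON, a list of rows, each a list of 7 numbers: the opening in per cent of the stroke, from 0 (shut) to 100 (fully open), then the shift along the tool's x, y, z in mm, then the turn, a rotation vector about the tool's x, y, z in rad. A call has 1 to 10 rows; each row is the pose to reach, as a shift and turn from the pose commanded when the call began, along the tool's axes at that moment; what a row does not reach only later rows make up. A row lasts 1/10 s, in which the tool goes at most 50 mm and 8.59 degrees, less where a joint would pass 70% of its speed; a pose out of reach is approached as far as the arm can. A call with a gripper value outside its range is refused whole. The fingers move at their own pace and stop on an object; FORCE is the grip in N (left out, the last holds). Time passes only in rows, so rows that repeat a pose let the fingers close. It gives the time, the measured TCP pose, the force, the opening and the grip force at its end, in the units of the state.
- manip.read_state(): the state, without advancing time (a new reading comes with each control period).
- optics.camera(name): name is "scene" or "side" or "wrist"; returns (picture, depth): 384x512x3 uint8, red, green, blue; 384x512 float32, mm along the optical axis (not along the pixel's ray), 0 where there is no reading.
- optics.calibration(name): a dict with "camera_matrix" (3x3 intrinsics, pixels), "R" (3x3) and "t" (3): a world point X has camera coordinates R X + t. Camera axes: x right, y down, z forward; pixel columns grow to the right and rows downward; lengths in mm; the calibration is good to about 2 mm. A picture is of the moment at which its call begins: read the wrist's pose just before it. calibration takes no time and is no camera call; for the wrist camera it gives the pose at the moment of the call.
- manip.sign_off(): hands the job in; it is judged then, once.
The state is a dict: "clock": time; "joints": joint angles; "qd": joint speeds; "effort": joint torques, N m; "eef_pos": TCP position; "eef_rot": TCP orientation; "wrist_force": force on the tool from outside, world axes, zero at the start; "moment": the same for the moment, N m; "finger_gap": finger opening in mm; "finger_force": force on a finger pad.
Only numpy, scipy, OpenCV 4.12 (cv2) and the standard library are available. Lean on these libraries where they do the work, as an engineer would, in place of code of your own. Each camera call takes 0.05 s, during which the arm holds its last target. There are 200 camera calls.

## Working session

There is one attempt and no reset: what is moved stays moved. The work goes in short steps, Python scripts to look and compute and a shell command to move; the robot and the scene stay as the last step left them, time stands still between calls to the robot, and variables do not carry over. Pictures are saved under pics/ and viewed, at most 10 in all, crops included, and the job is handed in when it is done.

```bash
mkdir -p pics; ls; python3 - <<'E'
from cell import manip, optics
import cv2, numpy as np
print(manip.read_state())
for n in ("scene","side"):
    p,d=optics.camera(n); np.savez(f"pics/{n}0.npz",p=p,d=d)
    cv2.imwrite(f"pics/{n}0.png",cv2.resize(p[:,:,::-1],(800,600),interpolation=cv2.INTER_CUBIC))
    c=optics.calibration(n); print(n,c)
E
```

```text
pics
{'clock': 0.0, 'joints': array([-1.31157579e+00,  3.00508619e-01,  1.52158617e+00, -4.73730465e-06,
        1.32068694e+00, -6.66437585e-02]), 'qd': array([-0.00029061,  0.00068338,  0.00066321, -0.00082138,  0.00016739,
       -0.00041431]), 'effort': array([-2.11889535e-03, -5.31819034e+01, -3.52734911e+01,  7.07706157e-02,
        2.43942562e-02, -1.28980464e-04]), 'eef_pos': array([ 175.97605338, -520.81068307,  204.86359395]), 'eef_rot': array([-3.14040591e+00, -7.46078520e-05,  3.25865425e-01]), 'wrist_force': array([ 0.43308712, -1.12262397, -0.40800389]), 'moment': array([ 0.03610073, -0.03074581,  0.01274731]), 'finger_force': 0.0, 'finger_gap': 93.85471663134537}
scene {'camera_matrix': array([[453.65042355,   0.        , 257.95113537],
       [  0.        , 453.65042355, 192.62360033],
       [  0.        ,   0.        ,   1.        ]]), 'R': array([[ 0.82749144, -0.56129813, -0.01422411],
       [-0.36147228, -0.51317183, -0.77845518],
       [ 0.42964602,  0.64930662, -0.62753901]]), 't': array([-450.23562641,  293.11753994, 1396.91779686])}
side {'camera_matrix': array([[495.1240419 ,   0.        , 260.29455137],
       [  0.        , 495.1240419 , 194.43362878],
       [  0.        ,   0.        ,   1.        ]]), 'R': array([[-0.83325822, -0.55288167, -0.00161189],
       [-0.2663796 ,  0.40401695, -0.87510697],
       [ 0.48448184, -0.7287607 , -0.48392684]]), 't': array([ 495.41377707,  222.33025168, 1630.17775605])}
```

View pics/scene0.png

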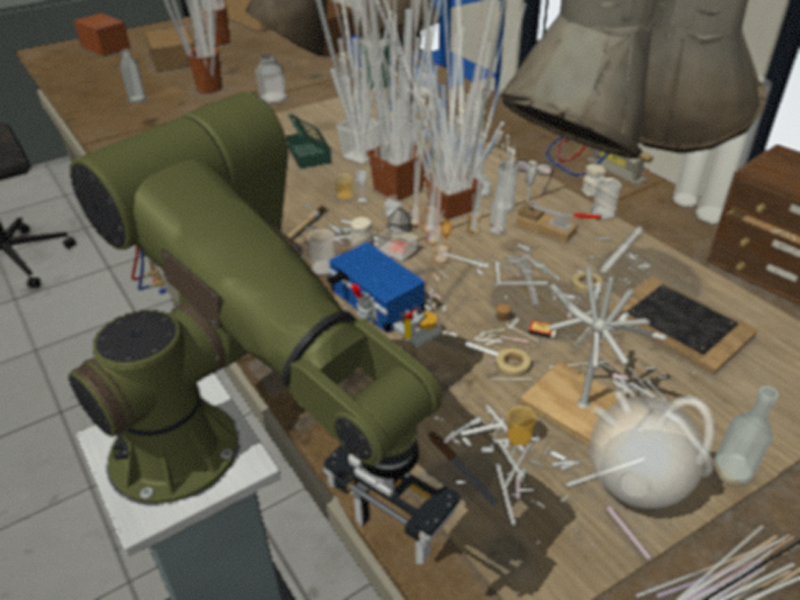

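View pics/side0.png

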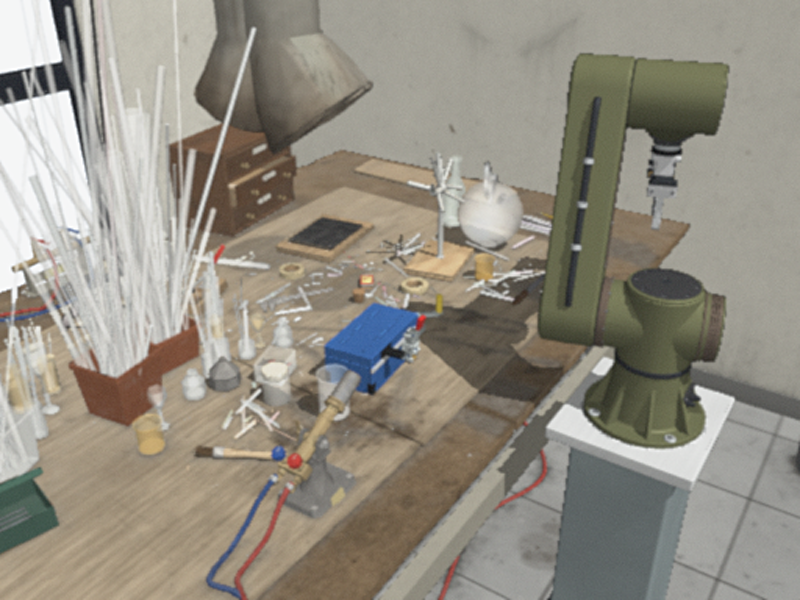

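The scene view shows the blue case at about (378,283), the red grip at (356,290), and the yellow post at (408,322). In the side view the case is at (370,345), with the red grip at (420,322), the black tab at (398,353) and the yellow post at (438,302). Next I'll fit the case from the depth data and take enlarged crops.

```bash
cat > h.py <<'E'
import numpy as np, cv2
from cell import optics
def world(n,d,mask,c=None):
    c=c or optics.calibration(n); K=c["camera_matrix"]
    v,u=np.nonzero(mask&(d>0)); z=d[v,u]
    P=np.c_[(u-K[0,2])*z/K[0,0],(v-K[1,2])*z/K[1,1],z]
    return (P-c["t"])@c["R"], u, v
def ray(n,u,v,c=None):
    c=c or optics.calibration(n)
    r=c["R"].T@np.linalg.inv(c["camera_matrix"])@[u,v,1]
    return -c["R"].T@c["t"], r/np.linalg.norm(r)
def tri(a,b):
    (o1,r1),(o2,r2)=a,b
    s=np.linalg.lstsq(np.c_[r1,-r2],o2-o1,rcond=None)[0]
    p,q=o1+s[0]*r1,o2+s[1]*r2
    return (p+q)/2,np.linalg.norm(p-q)
E
python3 - <<'E'
from h import *
ims=[]
for n,(x,y) in (("scene",(195,145)),("side",(195,185))):
    z=np.load(f"pics/{n}0.npz");p,d=z["p"],z["d"]
    hsv=cv2.cvtColor(p,cv2.COLOR_RGB2HSV)
    m=cv2.inRange(hsv,(105,140,50),(125,255,255))>0
    w=np.zeros_like(m); w[y:y+80,x:x+110]=1
    P,u,v=world(n,d,m&w)
    k=(P[:,2]>88)&(P[:,2]<104); Q=P[k]
    r=cv2.minAreaRect(Q[:,:2].astype(np.float32)); print(n,len(P),len(Q),r,np.median(Q[:,2]))
    print(np.round(cv2.boxPoints(r)))
    for nm,lo,hi in(("red",(0,150,80),(8,255,255)),("yel",(22,150,80),(34,255,255))):
        mm=cv2.inRange(hsv,lo,hi)>0
        P,u,v=world(n,d,mm&w)
        for a in P[:0]:0
        if len(P): 
            k=P[:,2]>45
            print(nm,k.sum(),P[k].mean(0).round(),np.ptp(P[k],axis=0).round(),u[k].mean(),v[k].mean())
    ims.append(cv2.resize(p[y:y+80,x:x+110,::-1],None,fx=5,fy=5,interpolation=cv2.INTER_CUBIC)[:, :400] if 0 else cv2.resize(p[y:y+75,x:x+110,::-1],(440,300),interpolation=cv2.INTER_CUBIC))
cv2.imwrite("pics/crops.png",np.vstack(ims))
E
```

```text
scene 1611 1151 ((574.3931274414062, 163.5088653564453), (122.8172607421875, 223.28546142578125), 6.0765509605407715) 95.71067788873371
[[502. 268.]
 [525.  46.]
 [647.  59.]
 [624. 281.]]
red 8 [483.  99. 120.] [14. 15. 29.] 227.375 185.25
yel 37 [526. -45.  84.] [12. 13. 45.] 260.6756756756757 210.43243243243242
side 1610 1063 ((573.8985595703125, 169.08978271484375), (121.44100189208984, 226.48228454589844), 6.355126857757568) 92.70062532250529
[[501. 275.]
 [526.  50.]
 [647.  63.]
 [622. 288.]]
red 23 [482. 113. 116.] [11. 22. 25.] 269.1304347826087 205.43478260869566
yel 26 [525. -34.  81.] [15. 20. 37.] 280.61538461538464 193.8846153846154
```

View pics/crops.png

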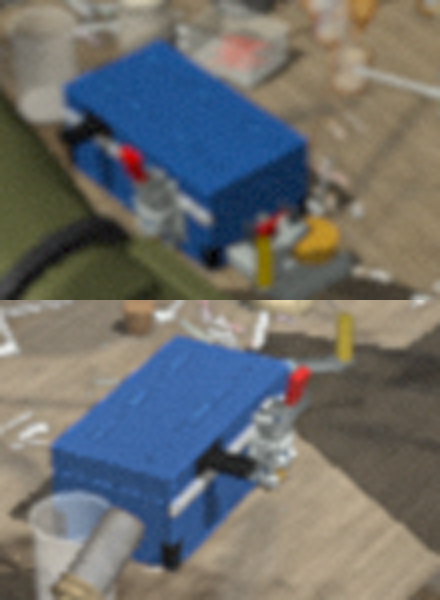

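The two views agree: the case centre is at about (574,166) with a yaw of 0.107, the red grip is at (483,106,118), and the post is at (526,-40,83). All three fit the sizes given. I'll move to a hover in front of the case.

```bash
cat >> h.py <<'E'
from scipy.spatial.transform import Rotation as Ro
C=np.array([574,166,0.]); YAW=0.107
def loc2w(p): return C+Ro.from_euler('z',YAW).apply(p)
def w2loc(p): return Ro.from_euler('z',-YAW).apply(np.asarray(p)-C)
def go(target,rpy=None,st=None):
    from cell import manip
    s=st or manip.read_state(); R=Ro.from_euler('xyz',s["eef_rot"])
    G=Ro.from_euler('xyz',rpy) if rpy is not None else R
    print("tcp",s["eef_pos"].round(1),"->",np.round(target,1),"shift",R.inv().apply(np.asarray(target)-s["eef_pos"]).round(1),"turn",(R.inv()*G).as_rotvec().round(3))
E
python3 - <<'E'
from h import *
go(loc2w([-80,0,205]),[np.pi,0,YAW])
for n,l in(("scene",(320,250)),("side",(333,390))):
    o,r=ray(n,l[0]*.64,l[1]*.64); print("beaker",o+r*(50-o[2])/r[2])
E
```

```text
tcp [ 176.  -520.9  205. ] -> [494.5 157.5 205. ] shift [ 5.188e+02 -5.407e+02  5.000e-01] turn [-0.001  0.     0.219]
beaker [538.19934594 374.03792461  50.        ]
beaker [540.81394564 357.81603484  50.        ]
```

```bash
R='[100,519,-541,-10,0,0,0.219]'; python3 -m crank '[[100,519,-541,-10,0,0,0.219],[100,519,-541,-10,0,0,0.219],[100,519,-541,-10,0,0,0.219],[100,519,-541,-10,0,0,0.219],[100,519,-541,-10,0,0,0.219],[100,519,-541,-10,0,0,0.219],[100,519,-541,-10,0,0,0.219],[100,519,-541,-10,0,0,0.219],[100,519,-541,-10,0,0,0.219],[100,519,-541,-10,0,0,0.219]]'
python3 - <<'E'
from h import *
go(loc2w([-80,0,215]),[np.pi,0,YAW])
E
```

```text
clock: 1.1
eef_pos: [388.7, -66.4, 212.3]
eef_rot: [3.141, -0.0, 0.107]
wrist_force: [2.0, -1.2, -0.1]
finger_gap: 94.0
finger_force: 0.0
tcp [388.7 -66.4 212.3] -> [494.5 157.5 215. ] shift [ 129.  -211.3   -2.7] turn [ 0. -0. -0.]
```

```bash
python3 -m crank '[[100,129,-211,0,0,0,0],[100,129,-211,0,0,0,0],[100,129,-211,0,0,0,0],[100,129,-211,0,0,0,0],[100,129,-211,0,0,0,0],[100,129,-211,0,0,0,0],[0,129,-211,0,0,0,0],[0,129,-211,0,0,0,0],[0,129,-211,0,0,0,0]]'
python3 - <<'E'
from h import *
c=optics.calibration("wrist"); p,d=optics.camera("wrist"); np.savez("pics/w1.npz",p=p,d=d,**c)
cv2.imwrite("pics/w1.png",cv2.resize(p[:,:,::-1],(800,600),interpolation=cv2.INTER_CUBIC))
go(loc2w([-80,-50,150]),[np.pi,0,YAW])
hsv=cv2.cvtColor(p,cv2.COLOR_RGB2HSV)
for nm,lo,hi in(("red",(0,150,80),(8,255,255)),("yel",(22,150,80),(34,255,255)),("black",(0,0,0),(180,255,45)),("blue",(105,140,40),(125,255,255))):
    P,u,v=world("wrist",d,cv2.inRange(hsv,lo,hi)>0,c); L=np.array([w2loc(a) for a in P]).reshape(-1,3)
    k=(L[:,2]>70)&(L[:,2]<135); L=L[k]
    if len(L): print(nm,len(L),L.min(0).round(),np.median(L,axis=0).round(),L.max(0).round(),u[k].mean().round(),v[k].mean().round())
E
```

```text
clock: 2.0
eef_pos: [494.1, 154.0, 212.4]
eef_rot: [3.142, -0.0, 0.105]
wrist_force: [-0.7, -0.4, -0.1]
finger_gap: 73.5
finger_force: 0.0
tcp [494.1 154.1 212.4] -> [499.8 107.7 150. ] shift [ 0.7 46.7 62.4] turn [-0.    -0.    -0.002]
red 486 [-98. -61.  98.] [-87. -49. 121.] [-81. -38. 127.] 303.0 202.0
yel 400 [ -73. -207.   70.] [ -65. -195.   98.] [ -59. -191.  105.] 437.0 174.0
black 43 [-92.  38.  86.] [-73.  39.  88.] [-60.  40.  89.] 220.0 181.0
blue 26497 [ -55. -109.   92.] [10.  0. 95.] [ 64. 109.  99.] 254.0 102.0
```

View pics/w1.png

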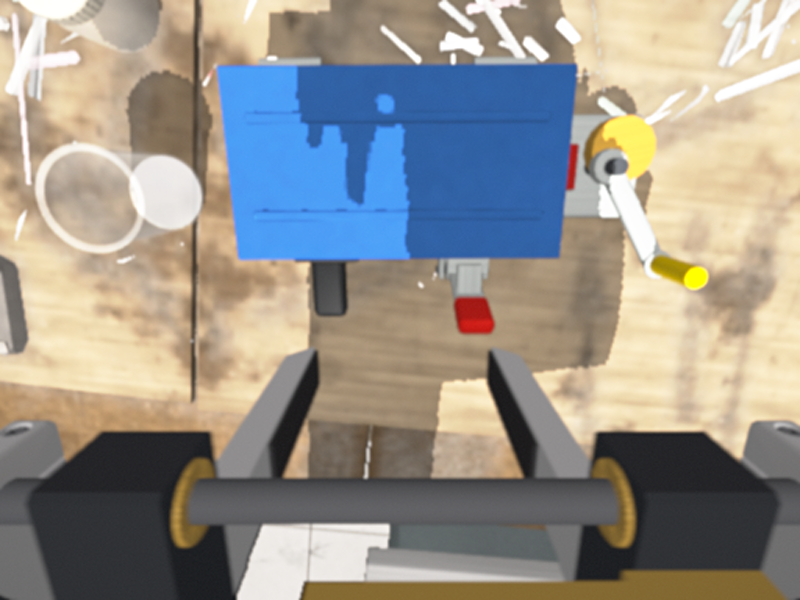

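The wrist view shows the lid squarely at (220–575, 65–260), the black tab at (330,288), the red grip at (474,315), the post top at (696,277), the brass cam at (620,145) and the red shoe at (572,165). The case sits about 3 mm further along its own +x. I'll go down behind the latch grip with the fingers shut.

```bash
sed -i 's/C=np.array(\[574,166,0.\])/C=np.array([577,166.3,0.])/' h.py; python3 - <<'E'
from h import *
go(loc2w([-73,-50,150]),[np.pi,0,YAW])
E
python3 -m crank '[[0,3,46,40,0,0,0],[0,3,46,63,0,0,0],[0,3,46,63,0,0,0],[0,3,46,63,0,0,0],[0,3,46,63,0,0,0],[0,3,46,63,0,0,0]]'
python3 - <<'E'
from h import *
go(loc2w([-73,-50,105]),[np.pi,0,YAW])
E
```

```text
tcp [494.1 154.1 212.4] -> [509.8 108.8 150. ] shift [10.8 46.7 62.4] turn [-0.    -0.    -0.002]
clock: 2.65
eef_pos: [502.6, 110.2, 150.6]
eef_rot: [-3.141, -0.002, 0.107]
wrist_force: [-0.2, 0.9, -0.1]
finger_gap: 21.3
finger_force: 0.0
tcp [502.6 110.2 150.6] -> [509.8 108.8 105. ] shift [ 6.8  2.2 45.6] turn [-0.    -0.002  0.   ]
```

```bash
python3 -m crank '[[0,8,2,0,0,0,0],[0,8,2,0,0,0,0],[0,8,2,20,0,0,0],[0,8,2,40,0,0,0],[0,8,2,46,0,0,0],[0,8,2,46,0,0,0]]'
python3 - <<'E'
from h import *
from cell import manip
c=optics.calibration("wrist"); p,d=optics.camera("wrist")
cv2.imwrite("pics/w2.png",p[:,:,::-1])
print(w2loc(manip.read_state()["eef_pos"]))
E
```

```text
clock: 3.25
eef_pos: [510.1, 108.5, 102.7]
eef_rot: [3.142, 0.001, 0.107]
wrist_force: [0.6, -0.3, 0.8]
finger_gap: 0.5
finger_force: 0.0
[-72.26389318 -50.25933051 103.55886072]
```

View pics/w2.png

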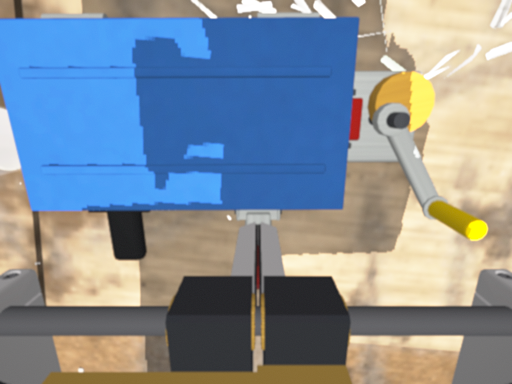

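The fingers stand between the lid and the latch grip, at about (258,250). Now I'll pull outward and down along the latch's arc.

```bash
python3 -m crank '[[0,-9,0,0,0,0,0],[0,-18,0,1,0,0,0],[0,-28,0,4,0,0,0],[0,-36,0,8,0,0,0],[0,-44,0,14,0,0,0],[0,-52,0,24,0,0,0],[0,-60,0,40,0,0,0],[0,-60,0,40,0,0,0]]'
python3 - <<'E'
from h import *
c=optics.calibration("wrist"); p,d=optics.camera("wrist"); cv2.imwrite("pics/w3.png",p[:,:,::-1])
q,d=optics.camera("side"); 
hsv=cv2.cvtColor(q,cv2.COLOR_RGB2HSV)
m=cv2.inRange(hsv,(0,150,80),(8,255,255))>0; m[:185]=0;m[260:]=0;m[:,:240]=0;m[:,320:]=0
P,u,v=world("side",d,m); print([ (w2loc(a).round()) for a in P][::5])
E
```

```text
clock: 4.1
eef_pos: [448.6, 101.9, 61.5]
eef_rot: [3.141, 0.004, 0.107]
wrist_force: [0.0, 0.1, 0.4]
finger_gap: 0.5
finger_force: 0.0
[array([-134.,  -53.,   39.]), array([-133.,  -39.,   38.]), array([-147.,  -51.,   36.]), array([-142.,  -37.,   38.]), array([-153.,  -55.,   31.]), array([-146.,  -36.,   36.]), array([-158.,  -52.,   30.]), array([-154.,  -46.,   28.]), array([-159.,  -42.,   28.])]
```

The side-view depth puts the red grip at z ≈ 28–39 and x down to -159, so the latch is open. Next is the tab.

```bash
python3 - <<'E'
from h import *
go(loc2w([-87,50,66]),[np.pi,0,YAW])
go(loc2w([-87,50,125]),[np.pi,0,YAW])
E
python3 -m crank '[[50,0,0,-40,0,0,0],[50,0,0,-64,0,0,0],[50,46,-50,-64,0,0,0],[50,46,-99,-64,0,0,0],[50,46,-99,-64,0,0,0],[50,46,-99,-64,0,0,0],[50,46,-99,-64,0,0,0],[50,46,-99,-64,0,0,0]]'
python3 - <<'E'
from h import *
c=optics.calibration("wrist"); p,d=optics.camera("wrist"); cv2.imwrite("pics/w4.png",p[:,:,::-1])
go(loc2w([-87,50,66]),[np.pi,0,YAW])
E
```

```text
tcp [450.6 102.1  63.3] -> [485.2 206.7  66. ] shift [  45.5 -100.3   -2.7] turn [-0.  0. -0.]
tcp [450.6 102.1  63.3] -> [485.2 206.7 125. ] shift [  45.5 -100.3  -61.7] turn [-0.  0. -0.]
clock: 5.0
eef_pos: [485.9, 204.3, 127.3]
eef_rot: [3.141, -0.0, 0.106]
wrist_force: [0.8, 0.3, -0.2]
finger_gap: 47.1
finger_force: 0.0
tcp [485.9 204.4 127.4] -> [485.2 206.7  66. ] shift [-0.5 -2.4 61.4] turn [ 0.    -0.    -0.002]
```

View pics/w4.png

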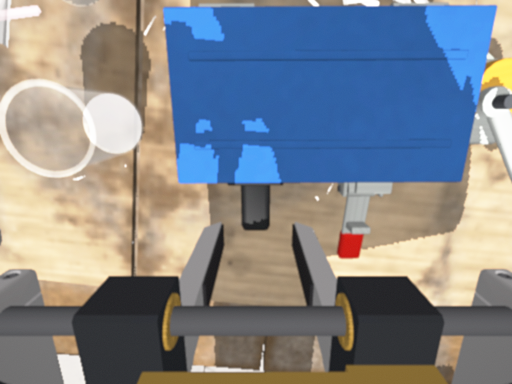

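The latch is open, with its red tip at (350,245). The tab runs from (256,185) to (256,228), and the fingers straddle it. A quick check of the tab tip, then I'll descend.

```bash
python3 - <<'E'
from h import *
for px in((256,228),(243,210),(270,210)):
    o,r=ray("wrist",*px); print(w2loc(o+r*(90-o[2])/r[2]).round(1))
E
python3 -m crank '[[50,0,-2,25,0,0,0],[50,0,-2,50,0,0,0],[50,0,-2,62,0,0,0],[50,0,-2,62,0,0,0],[15,0,-2,62,0,0,0],[15,0,-2,62,0,0,0],[15,0,-2,62,0,0,0],[15,0,-2,62,0,0,0]]' 20
```

```text
[-97.8  49.2  90. ]
[-82.   59.7  90. ]
[-82.   37.7  90. ]
clock: 5.85
eef_pos: [486.2, 206.4, 66.0]
eef_rot: [3.14, -0.001, 0.107]
wrist_force: [0.1, -10.8, 5.1]
finger_gap: 23.5
finger_force: 20.0
```

```bash
python3 -m crank '[[15,2,0,-13,0,0,0],[15,4,0,-25,0,0,0],[15,8,0,-38,0,0,0],[15,13,0,-50,0,0,0],[15,19,0,-61,0,0,0],[15,26,0,-72,0,0,0],[15,34,0,-82,0,0,0],[15,43,0,-92,0,0,0],[15,52,0,-100,0,0,0],[15,52,0,-100,0,0,0]]' 20
```

```text
clock: 6.85
eef_pos: [538.1, 212.2, 166.2]
eef_rot: [3.14, -0.001, 0.106]
wrist_force: [-1.8, -7.7, 2.7]
finger_gap: 24.1
finger_force: 20.0
```

```bash
python3 - <<'E'
from h import *
from cell import manip
s=manip.read_state();print(w2loc(s["eef_pos"]),s["wrist_force"])
p,d=optics.camera("side"); hsv=cv2.cvtColor(p,cv2.COLOR_RGB2HSV)
P,u,v=world("side",d,cv2.inRange(hsv,(105,140,50),(125,255,255))>0)
L=np.array([w2loc(a) for a in P]); k=(abs(L[:,1])<90)&(L[:,2]>60)&(L[:,2]<230)&(abs(L[:,0])<120);L=L[k]
A=np.c_[L[:,0],np.ones(len(L))]; print(len(L),L.min(0),L.max(0),np.polyfit(L[:,0],L[:,2],1))
E
```

```text
[-33.74585638  49.7386084  166.21762488] [-1.84802662 -7.74935293  2.65636608]
104 [-27.41111722 -89.4164277   60.00650705] [ 59.73514637  89.93903557 170.07347965] [ -1.33561069 142.10995905]
```

```bash
python3 -m crank '[[15,10,0,-8,0,0,0],[15,21,0,-15,0,0,0],[15,33,0,-21,0,0,0],[15,44,0,-26,0,0,0],[15,57,0,-30,0,0,0],[15,69,0,-32,0,0,0],[15,82,0,-34,0,0,0],[15,95,0,-34,0,0,0],[15,108,0,-34,0,0,0],[15,108,0,-34,0,0,0]]' 20
```

```text
clock: 7.9
eef_pos: [646.0, 224.0, 200.1]
eef_rot: [3.141, -0.002, 0.106]
wrist_force: [1.5, -3.6, 4.8]
finger_gap: 24.1
finger_force: 20.0
```

```bash
python3 -m crank '[[15,8,0,1,0,0,0],[15,15,0,2,0,0,0],[15,22,0,4,0,0,0],[15,26,0,5,0,0,0],[15,26,0,5,0,0,0]]' 20; python3 - <<'E'
from h import *
from cell import manip
print(w2loc(manip.read_state()["eef_pos"]))
p,d=optics.camera("side"); cv2.imwrite("pics/s2.png",cv2.resize(p[120:300,150:390,::-1],(800,600),interpolation=cv2.INTER_CUBIC))
E
```

```text
clock: 8.4
eef_pos: [671.7, 226.9, 195.6]
eef_rot: [3.141, -0.003, 0.106]
wrist_force: [1.2, -2.7, 7.2]
finger_gap: 23.7
finger_force: 20.0
[100.60948832  50.15478767 195.60359006]
```

View pics/s2.png

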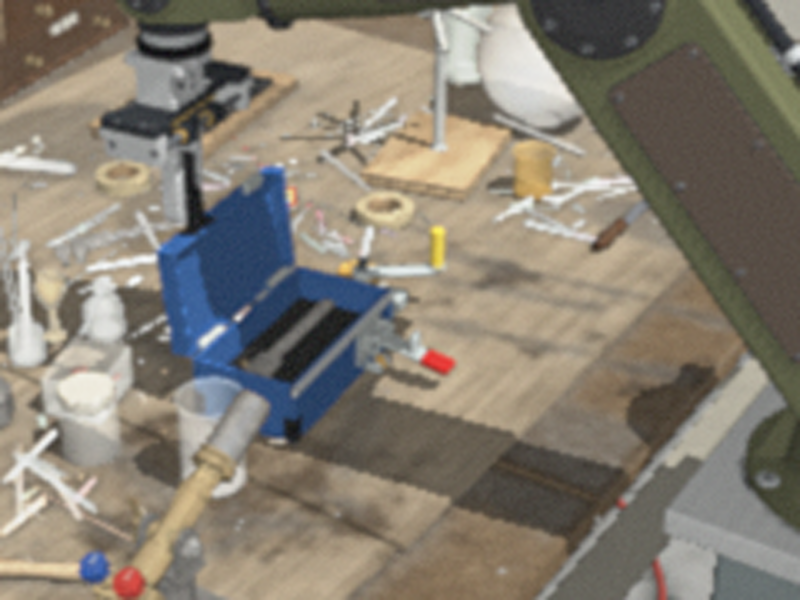

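The lid is open past upright: the tab is at (190,190), held by the fingers, and the latch is down at (437,362). I'll ease it onto the stop and release.

```bash
python3 -m crank '[[15,4,0,1,0,0,0],[15,8,0,2,0,0,0],[15,8,0,2,0,0,0],[15,8,0,2,0,0,0]]' 20
```

```text
clock: 8.85
eef_pos: [679.3, 227.7, 193.5]
eef_rot: [3.141, -0.003, 0.106]
wrist_force: [1.1, -1.9, 5.7]
finger_gap: 23.7
finger_force: 20.0
```

```bash
python3 -m crank '[[15,3,0,1,0,0,0],[15,6,0,2,0,0,0],[15,6,0,2,0,0,0],[15,6,0,2,0,0,0]]' 20
python3 - <<'E'
from h import *
p,d=optics.camera("side"); hsv=cv2.cvtColor(p,cv2.COLOR_RGB2HSV)
P,u,v=world("side",d,cv2.inRange(hsv,(105,140,30),(125,255,255))>0)
L=np.array([w2loc(a) for a in P]); L=L[(abs(L[:,1])<90)&(L[:,2]>95)&(L[:,2]<185)&(abs(L[:,0]-70)<60)]
print(len(L),np.polyfit(L[:,2],L[:,0],1)); 
for z in (105,125,145,165): print(z,np.percentile(L[abs(L[:,2]-z)<8,0],[10,50,90]).round(1))
E
```

```text
clock: 9.25
eef_pos: [684.2, 228.3, 191.9]
eef_rot: [3.141, 0.0, 0.107]
wrist_force: [-9.2, -5.1, 11.2]
finger_gap: 23.4
finger_force: 20.0
577 [ 0.08405436 81.10681142]
105 [84.9 88.2 91.7]
125 [89.1 91.5 95.4]
145 [91.8 94.8 98.6]
165 [ 95.1  98.1 100.2]
```

It has reached the stop: wrist force is -9 N in x, and the lid face tilts about 9.5° past upright. I'll release and rise.

```bash
python3 -m crank '[[45,-1,0,0,0,0,0],[45,-1,0,0,0,0,0],[45,-1,0,0,0,0,0],[45,-1,0,0,0,0,0],[45,-1,0,-40,0,0,0],[45,-1,0,-70,0,0,0],[45,-1,0,-70,0,0,0],[45,-1,0,-70,0,0,0]]' 20
python3 - <<'E'
from h import *
p,d=optics.camera("side"); hsv=cv2.cvtColor(p,cv2.COLOR_RGB2HSV)
P,u,v=world("side",d,cv2.inRange(hsv,(105,140,30),(125,255,255))>0)
L=np.array([w2loc(a) for a in P]); L=L[(abs(L[:,1])<90)&(L[:,2]>95)&(L[:,2]<185)&(abs(L[:,0]-70)<60)]
for z in (105,125,145,165): print(z,np.percentile(L[abs(L[:,2]-z)<8,0],[10,50,90]).round(1))
# cam post refine from both views (axis of the post)
for n in("scene","side"):
    p,d=optics.camera(n); hsv=cv2.cvtColor(p,cv2.COLOR_RGB2HSV)
    P,u,v=world(n,d,cv2.inRange(hsv,(22,150,60),(34,255,255))>0)
    L=np.array([w2loc(a) for a in P]); k=(L[:,2]>62)&(L[:,2]<110)&(L[:,1]<-170)&(L[:,1]>-260)&(abs(L[:,0]+50)<80)
    print(n,k.sum(),L[k].mean(0).round(1),P[k].mean(0).round(1))
go(loc2w([-60,-100,262]),[np.pi,0,.66])
E
```

```text
clock: 10.1
eef_pos: [683.6, 228.7, 260.1]
eef_rot: [-3.141, -0.001, 0.107]
wrist_force: [0.3, 0.5, -1.5]
finger_gap: 42.4
finger_force: 0.0
105 [85.  88.  90.8]
125 [88.8 91.6 95.2]
145 [92.1 95.6 98.6]
165 [ 95.2  98.  101.6]
scene 41 [ -74.5 -203.5   89.6] [524.6 -44.   89.6]
side 26 [ -74.2 -193.5   83.8] [523.9 -34.1  83.8]
tcp [683.2 228.6 258.4] -> [528.   60.5 262. ] shift [-172.2  150.6   -3.1] turn [-0.     0.002 -0.553]
```

The lid stays on its stop. Corrected for surface bias, both views put the post at (527.5,-39). I'll cross-check with the earlier wrist view while moving over.

```bash
python3 - <<'E'
from h import *
z=np.load("pics/w1.npz"); c={k:z[k] for k in("camera_matrix","R","t")}
for px in((445,177),(391,106)):
    m=np.zeros((384,512),bool); m[px[1]-1:px[1]+2,px[0]-1:px[0]+2]=1
    P,_,_=world("wrist",z["d"],m,c); Q=np.median(P,axis=0); print(Q.round(1),w2loc(Q).round(1))
E
python3 -m crank '[[50,0,0,-15,0,0,0],[50,-45,10,-15,0,0,-0.1],[50,-90,50,-15,0,0,-0.25],[50,-130,95,-15,0,0,-0.4],[50,-172,151,-15,0,0,-0.55],[50,-172,190,-15,0,0,-0.55],[50,-172,230,-15,0,0,-0.55],[50,-172,250,-15,0,0,-0.55],[50,-172,250,-15,0,0,-0.55],[50,-172,250,-15,0,0,-0.55]]'
python3 - <<'E'
from h import *
go([527.5,-39,150],[np.pi,0,.66])
E
```

```text
[530.  -39.  103.8] [ -68.6 -199.2  103.8]
[595.7  18.6  68.9] [   2.9 -148.8   68.9]
clock: 11.25
eef_pos: [538.9, -38.6, 274.4]
eef_rot: [-3.141, 0.001, 0.655]
wrist_force: [0.6, 0.6, -1.6]
finger_gap: 46.7
finger_force: 0.0
tcp [538.9 -38.6 274.4] -> [527.5 -39.  150. ] shift [ -9.1  -6.5 124.4] turn [-0.001  0.001 -0.005]
```

```bash
python3 -m crank '[[50,-8,-6,50,0,0,0],[50,-8,-6,100,0,0,0],[50,-8,-6,130,0,0,0],[50,-8,-6,155,0,0,0],[50,-8,-6,180,0,0,0],[50,-8,-6,205,0,0,0],[50,-8,-6,205,0,0,0],[50,-8,-6,205,0,0,0]]' 10
python3 - <<'E'
from h import *
p,d=optics.camera("wrist"); q,_=optics.camera("side")
cv2.imwrite("pics/w5.png",np.hstack([cv2.resize(p[:,:,::-1],(400,300)),cv2.resize(q[140:260,200:360,::-1],(400,300),interpolation=cv2.INTER_CUBIC)]))
E
```

```text
clock: 12.05
eef_pos: [529.2, -37.5, 70.4]
eef_rot: [-3.141, 0.0, 0.658]
wrist_force: [0.3, 0.4, 0.8]
finger_gap: 47.2
finger_force: 0.0
```

View pics/w5.png

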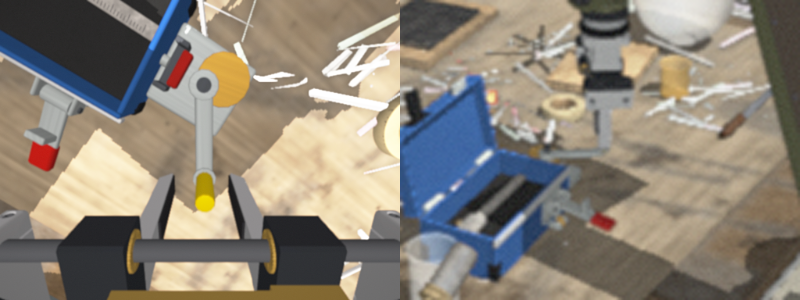

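The post stands between the pads at (205,190) in the wrist crop. The brass cam at (228,80) is still clear of the red shoe at (180,68). Closing the fingers.

```bash
python3 -m crank '[[10,0,0,0,0,0,0],[10,0,0,0,0,0,0],[10,0,0,0,0,0,0],[10,0,0,0,0,0,0],[10,0,0,0,0,0,0]]' 20
cat >> h.py <<'E'
AX=loc2w([2.8,-155,0])[:2]
def cam():
    from cell import manip
    F=[];
    s=manip.read_state(); r=s["eef_pos"][:2]-AX; a=np.arctan2(r[1],r[0]); t=np.array([-np.sin(a),np.cos(a)])
    print("r",np.linalg.norm(r).round(1),"cam",round((a-YAW-np.pi-np.radians(20)+2*np.pi+3)%(2*np.pi)-3,3),"Ft",(s["wrist_force"][:2]@t).round(2),"Fr",(s["wrist_force"][:2]@r/np.linalg.norm(r)).round(2),"yaw",s["eef_rot"][2].round(3))
    return s,a
def plan(dth):   # rows: rotate tool TCP about AX by dth list, tool frame
    s,a=cam(); R=Ro.from_euler('xyz',s["eef_rot"])
    r=np.append(s["eef_pos"][:2]-AX,0)
    for d in dth:
        print(d,R.inv().apply(Ro.from_euler('z',d).apply(r)-r).round(1))
E
python3 - <<'E'
from h import *
plan([.08,.16,.24,.32,.40])
E
```

```text
clock: 12.65
eef_pos: [529.3, -38.7, 70.3]
eef_rot: [3.141, -0.0, 0.657]
wrist_force: [1.1, -3.8, 1.5]
finger_gap: 15.5
finger_force: 20.0
r 84.4 cam 0.197 Ft 3.72 Fr 1.42 yaw 0.657
0.08 [0.2 6.7 0. ]
0.16 [ 1.  13.4  0. ]
0.24 [ 2.3 20.1  0. ]
0.32 [ 4.2 26.6  0. ]
0.4 [ 6.5 32.9  0. ]
```

```bash
python3 -m crank '[[10,0,3.4,0,0,0,-0.04],[10,0.2,6.7,0,0,0,-0.08],[10,0.5,10.1,0,0,0,-0.12],[10,1,13.4,0,0,0,-0.16],[10,1.6,16.8,0,0,0,-0.2],[10,2.3,20.1,0,0,0,-0.24],[10,3.2,23.4,0,0,0,-0.28]]' 20
python3 - <<'E'
from h import *
plan([.02,.04,.06,.08,.1,.12])
E
```

```text
clock: 13.35
eef_pos: [545.6, -54.9, 70.3]
eef_rot: [-3.14, 0.0, 0.938]
wrist_force: [-4.3, 0.4, 4.6]
finger_gap: 15.6
finger_force: 20.0
r 84.4 cam 0.469 Ft -3.65 Fr 2.24 yaw 0.938
0.02 [-0.   1.7 -0. ]
0.04 [ 0.   3.4 -0. ]
0.06 [ 0.1  5.1 -0. ]
0.08 [ 0.2  6.7 -0. ]
0.1 [ 0.3  8.4 -0. ]
0.12 [ 0.5 10.1 -0. ]
```

```bash
python3 -m crank '[[10,0,1.7,0,0,0,-0.02],[10,0,3.4,0,0,0,-0.04],[10,0.1,5.1,0,0,0,-0.06],[10,0.2,6.7,0,0,0,-0.08]]' 20
python3 -c "from h import *;cam()"
python3 -m crank '[[10,0,1.7,0,0,0,-0.02],[10,0,3.4,0,0,0,-0.04],[10,0.1,5.1,0,0,0,-0.06]]' 20
python3 -c "from h import *;cam()"
python3 -m crank '[[10,0,1.7,0,0,0,-0.02],[10,0,3.4,0,0,0,-0.04]]' 20
python3 -c "from h import *;cam()"
python3 -m crank '[[10,0,1.7,0,0,0,-0.02],[10,0,3.4,0,0,0,-0.04]]' 20
python3 -c "from h import *;plan([.04])"
```

```text
clock: 13.75
eef_pos: [551.1, -58.8, 70.3]
eef_rot: [-3.141, 0.0, 1.017]
wrist_force: [-4.6, -0.4, 5.5]
finger_gap: 15.3
finger_force: 20.0
r 84.4 cam 0.549 Ft -3.7 Fr 2.84 yaw 1.017
clock: 14.05
eef_pos: [555.5, -61.4, 70.3]
eef_rot: [-3.141, 0.0, 1.077]
wrist_force: [-5.2, -0.1, 4.3]
finger_gap: 15.7
finger_force: 20.0
r 84.4 cam 0.609 Ft -4.47 Fr 2.6 yaw 1.077
clock: 14.25
eef_pos: [558.5, -63.0, 70.3]
eef_rot: [-3.141, 0.0, 1.117]
wrist_force: [-4.4, -0.4, 5.6]
finger_gap: 15.8
finger_force: 20.0
r 84.4 cam 0.65 Ft -3.78 Fr 2.31 yaw 1.117
clock: 14.45
eef_pos: [561.6, -64.5, 70.3]
eef_rot: [-3.141, 0.0, 1.157]
wrist_force: [-4.7, -0.7, 5.7]
finger_gap: 15.5
finger_force: 20.0
r 84.4 cam 0.69 Ft -3.99 Fr 2.62 yaw 1.157
0.04 [ 0.   3.4 -0. ]
```

Baseline drag is about 4 N. I'll continue in 0.04 rad steps (0.7 mm of shoe each), three at a time, so even full contact stays in range.

```bash
for i in 1; do
python3 -m crank '[[10,0,1.7,0,0,0,-0.02],[10,0,3.4,0,0,0,-0.04]]' 20 >/dev/null
python3 -c "from h import *;cam()"
python3 -m crank '[[10,0,1.7,0,0,0,-0.02],[10,0,3.4,0,0,0,-0.04]]' 20 >/dev/null
python3 -c "from h import *;cam()"
python3 -m crank '[[10,0,1.7,0,0,0,-0.02],[10,0,3.4,0,0,0,-0.04]]' 20
python3 -c "from h import *;cam()"; done
```

```text
r 84.4 cam 0.731 Ft -4.26 Fr 2.01 yaw 1.197
r 84.5 cam 0.772 Ft -4.94 Fr 1.66 yaw 1.238
clock: 15.05
eef_pos: [571.1, -68.2, 70.3]
eef_rot: [-3.141, 0.0, 1.278]
wrist_force: [-4.7, 1.2, 5.9]
finger_gap: 15.8
finger_force: 20.0
r 84.5 cam 0.811 Ft -4.88 Fr 0.29 yaw 1.278
```

```bash

python3 -m crank '[[10,0,1.7,0,0,0,-0.02],[10,0,3.4,0,0,0,-0.04]]' 20 >/dev/null
python3 -c "from h import *;cam()"
python3 -m crank '[[10,0,1.7,0,0,0,-0.02],[10,0,3.4,0,0,0,-0.04]]' 20
python3 -c "from h import *;cam()"
```

```text
r 84.5 cam 0.849 Ft -6.11 Fr 1.5 yaw 1.318
clock: 15.45
eef_pos: [577.2, -69.9, 70.2]
eef_rot: [-3.14, -0.0, 1.357]
wrist_force: [-8.8, 0.7, 6.7]
finger_gap: 15.4
finger_force: 20.0
r 84.6 cam 0.887 Ft -8.76 Fr 1.31 yaw 1.357
```

The shoe has been met at about 0.825 rad, and drag is up 4–4.5 N (about 1.2–1.4 mm). I'll add one small step, then hold to check.

```bash

python3 -m crank '[[10,0,0.8,0,0,0,-0.01],[10,0,1.2,0,0,0,-0.015]]' 20 >/dev/null
python3 -c "from h import *;cam()"
python3 -m crank '[[10,0,0,0,0,0,0],[10,0,0,0,0,0,0]]' 20 >/dev/null
python3 -c "from h import *;cam()"
python3 - <<'E'
from h import *
p,d=optics.camera("wrist"); cv2.imwrite("pics/w6.png",cv2.resize(p[:260,150:450,::-1],(690,598),interpolation=cv2.INTER_CUBIC))
E
```

```text
r 84.6 cam 0.9 Ft -8.52 Fr 0.83 yaw 1.372
r 84.6 cam 0.9 Ft -7.7 Fr 0.93 yaw 1.372
```

View pics/w6.png

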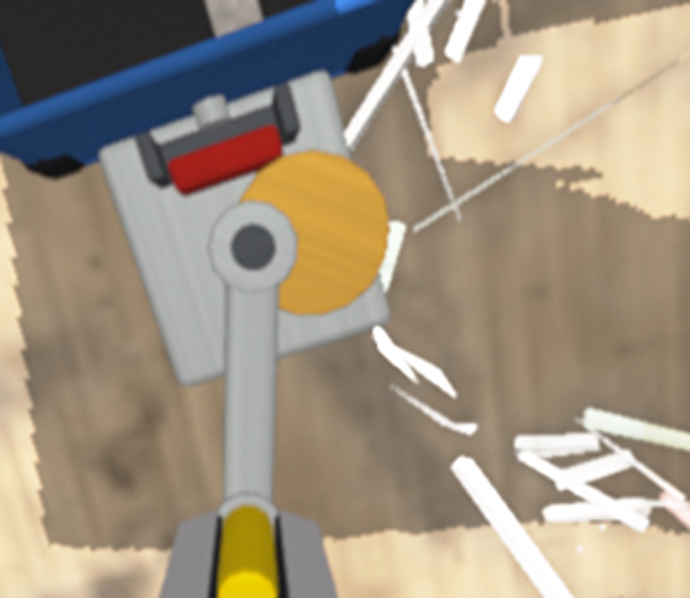

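The brass cam now presses on the red shoe at about (270,165). One last 0.015 rad for margin, then I'll open, rise and check.

```bash

python3 -m crank '[[10,0,0.7,0,0,0,-0.008],[10,0,1.3,0,0,0,-0.015],[10,0,1.3,0,0,0,-0.015]]' 20 >/dev/null
python3 -c "from h import *;cam()"
python3 -m crank '[[40,0,0,0,0,0,0],[40,0,0,0,0,0,0],[40,0,0,0,0,0,0],[40,0,0,0,0,0,0],[40,0,0,-30,0,0,0],[40,0,0,-70,0,0,0],[40,0,0,-110,0,0,0],[40,0,0,-140,0,0,0],[40,0,0,-140,0,0,0],[40,0,0,-140,0,0,0]]' 20
python3 - <<'E'
from h import *
c=optics.calibration("wrist"); p,d=optics.camera("wrist"); hsv=cv2.cvtColor(p,cv2.COLOR_RGB2HSV)
P,u,v=world("wrist",d,cv2.inRange(hsv,(22,150,80),(34,255,255))>0,c)
k=(P[:,2]>100)&(P[:,2]<110); T=P[k].mean(0); r=T[:2]-AX; a=np.arctan2(r[1],r[0])
print("post top",T.round(1),"angle",(a-YAW+np.pi-np.radians(20))%(2*np.pi))
p,d=optics.camera("side"); hsv=cv2.cvtColor(p,cv2.COLOR_RGB2HSV)
P,u,v=world("side",d,cv2.inRange(hsv,(105,140,30),(125,255,255))>0)
L=np.array([w2loc(a) for a in P]); L=L[(abs(L[:,1])<90)&(L[:,2]>95)&(L[:,2]<185)&(abs(L[:,0]-70)<60)]
for z in (105,165): print(z,np.median(L[abs(L[:,2]-z)<8,0]).round(1))
cv2.imwrite("pics/s3.png",cv2.resize(p[120:300,150:390,::-1],(800,600),interpolation=cv2.INTER_CUBIC))
E
```

```text
r 84.6 cam 0.915 Ft -8.77 Fr 1.24 yaw 1.387
clock: 17.2
eef_pos: [580.3, -70.5, 210.0]
eef_rot: [3.141, -0.0, 1.387]
wrist_force: [0.2, 0.7, -1.0]
finger_gap: 37.8
finger_force: 0.0
post top [578.4 -69.4 103.3] angle 0.8994844283011434
105 88.5
165 98.2
```

View pics/s3.png

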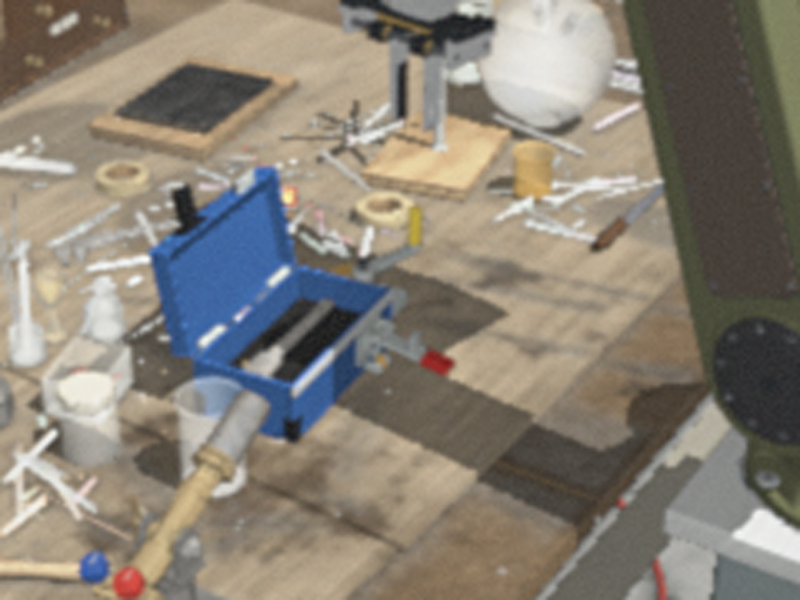

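The lid leans back with its tab at (185,205), the latch is down at (437,362), the cam stayed put at about 0.9 rad, and the gripper is clear. Handing in.

```bash
python3 -c "from cell import manip;print(manip.sign_off())"
```

```text
the job is handed in; nothing more can be done
None
```

The job is handed in at about 17 s of the 72 s allowed: the latch is open, the lid leans back on its stop, and the cam squeezes the shoe by an estimated 1.5 mm (judged from the post force), with the robot clear; the hand-in returned no verdict.

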